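# Tip the boiled sweets into the sunken hare mould

## Task

The big hare mould wants its filling: lift the cup that holds the three boiled sweets out of the crate and stand it on the bare worktop, let go and take hold of it afresh for tipping. Then angle it steeply over the wooden bars, its lip low over the mould with the widest mouth, and tip all three sweets in. Finish with the empty cup standing upright on the bare worktop, and leave the other moulds, the other cup and the tools where they are.

Things in the scene. Friction and masses are not known exactly. Their poses are not given: they have to be found in the camera images.
- cup_mid (a point): The aluminium cup that holds the sweets, tapered, round, no handle: 60 mm high, rim 68 mm, foot 53 mm across outside, wall 2.5 mm, floor 3 mm, about 90 g. The point is on its axis half-way up; z is its axis towards the mouth. It starts upright in any of the crate's three compartments, its rim 30 mm above the crate's walls.
- cup_mouth (a point): Centre of that cup's mouth, in the plane of its rim (60 mm above its underside).
- sweet1_center (a point): Centre of a caramel-brown boiled-sugar ball, 22 mm in diameter, about 10 g, hard; starts on the floor of the cup. The three roll out when the cup is tipped past about 85 degrees.
- sweet2_center (a point): Centre of the second ball, the same.
- sweet3_center (a point): Centre of the third ball, the same.
- big_mould_mouth (a point): Centre of the mouth of the big mould, the target: chocolate-lined cast aluminium, hung head down in one of three bays of the rack's near channel, fixed. Mouth round, 66 mm wide inside, 93 mm above the worktop; cavity 70 mm deep, narrowing to 36 mm. Bars and blocks wall its 72 by 72 mm bay on all four sides, their tops 32 mm above the mouth; z is up, x and y as the rack's.
- rack: Wooden draining rack, fixed; origin on the worktop under the middle of its near channel, y along the bars. Bars 370 mm long, 24 wide at x = -48, 48, 144 mm, tops 125 mm up, on 80 mm high, 36 wide cross beams at y = -158, 158 (x -77 to 173) mm. 16 mm blocks as high as the bars part the near channel (72 mm wide) into bays at y = -88, 0, 88 mm. Far channel: small moulds, below the bar tops.
- small_mould1: Bystander: mould in another bay of the near channel, as the big one but with a thick rim and a mouth of only 36 mm, fixed. Origin on the worktop under its centre.
- small_mould2: Bystander: the same in the third bay.
- crate: Plywood crate, fixed. Origin on the worktop under its centre; 90 mm along its x, 250 mm along its y; floor 12 mm thick, walls 42 mm high, outer walls 8 mm and dividers 6 mm thick; three compartments of about 74 by 75 mm centred at y = -80, 0 and 80 mm.
- empty_cup_mid (a point): Bystander: an empty cup of the same make in another compartment of the crate; the point is on its axis half-way up.
- crate_hare: Bystander: standing cast hare mould, 135 mm tall, 56 mm wide, in the third compartment. Origin under its middle.
- tall_hare: Bystander: standing cast hare mould, 190 mm tall, 80 mm wide, on the worktop, loose. Origin under its middle.
- hare: Bystander: standing cast hare mould, 150 mm tall, 64 mm wide, on the worktop, loose. Origin under its middle.
- egg_mould: Bystander: egg-shaped cast mould, 77 mm tall, 76 mm across, on the worktop, loose. Origin under its middle.
- scraper: Bystander: palette knife lying on the worktop, 220 mm long along its x (origin at its middle), 25 mm wide, 20 mm high.
- brush: Bystander: pastry brush lying on the worktop, 200 mm long along its x (origin near its middle), under 30 mm high.
- clip: Bystander: steel mould clip lying on the worktop, 60 mm long along its y, 12 mm wide, 24 mm high. Origin under its middle.
Mind the look-alikes: they are no part of the job. What is shaped like the part that bears cup_mid but blue is not meant.

How it is judged:
On the way, in this order (a step that is already met when the one before it is completed fails the run):
1. the cup stands upright on the bare worktop, let go, with the three sweets in it (height (world z) of cup_mid below 0.035 m and angle between cup_mid's own z axis and vertical below 0.12 rad and contact force between the fingers and cup below 0.05 N and linear speed of cup below 0.03 m/s and distance between each of sweet1_center, sweet2_center, sweet3_center and cup_mid below 0.035 m), for 0.2 s.
2. the cup is tipped steeply with its mouth low over the big mould (angle between cup_mid's own z axis and vertical above 1.1 rad and distance between cup_mouth and big_mould_mouth below 0.12 m), for 0.1 s.
At the end, for the whole second after the job is handed in: All three sweets lie inside the big mould (centres within 34 mm of its axis and at least 5 mm below its mouth), and the cup stands upright (within 0.12 rad) on the bare worktop, at rest and let go (horizontal distance between each of sweet1_center, sweet2_center, sweet3_center and big_mould_mouth below 0.034 m and z of sweet1_center in the frame of big_mould_mouth between -0.08 and -0.005 m and z of sweet2_center in the frame of big_mould_mouth between -0.08 and -0.005 m and z of sweet3_center in the frame of big_mould_mouth between -0.08 and -0.005 m and height (world z) of cup_mid between 0.025 and 0.035 m and angle between cup_mid's own z axis and vertical below 0.12 rad and linear speed of cup below 0.03 m/s and contact force between the fingers and cup below 0.05 N); the robot touches nothing.
It fails at once if a bystander (empty cup, hare or egg mould, scraper, brush, clip) is shifted or toppled, over 20 mm (distance of any of empty_cup_mid, crate_hare, tall_hare, hare, egg_mould, scraper, brush, clip from where it was at the start of the episode above 0.02 m).
It fails at once if the cup is tipped high above the rack (mouth more than 0.25 m above the worktop) with a sweet still in it (angle between cup_mid's own z axis and vertical above 1.1 rad and height (world z) of cup_mouth above 0.25 m and distance between any of sweet1_center, sweet2_center, sweet3_center and cup_mid below 0.04 m).
It also fails if it takes over 64 s, if anything falls off the work surface, if the arm or the gripper's body presses on something with over 40 N, if the wrist force passes 120 N, or if a joint passes its speed limit or range.

## Robot

A 6-joint arm with a two-finger parallel gripper is mounted at the origin on the work surface. World frame = base frame: x ahead of the robot, y to its left, z up, the work surface at z = 0. Lengths are in m, angles in rad, forces in N, time in s.
With the tool pointing down it reaches from about 0.275 to 0.875 m from the base axis. Payload 12.5 kg.
Tool frame: the origin (TCP) lies at the very end of the fingers, on their centre line; the grasp point (between the pads) lies 19 mm behind it; z points along the fingers, y is the line along which they close (so a half turn about z gives the same grasp; the last joint's range is limited). The gripper opens to 85 mm and grips with 20 to 120 N. Pads are 22 mm wide; open, the fingers measure 114 mm over their backs; the gripper's body (76 mm by 85 mm) begins 54 mm behind the grasp point. The pads swing forward as they close: fully open they stand 13 mm farther back than shut.
Start: joints at [-1.333, 0.351, 1.652, -0, 1.139, -0.085], TCP at [0.174, -0.522, 0.231] pointing down, gripper open.
Joint ranges: [-2.75, 2.75], [-0.79, 2.1], [0.01, 2.65], [-1.57, 4.71], [0.07, 3.14], [-2.87, 2.87]. Speed limits (rad/s): [2.22, 2.22, 2.79, 3.14, 3.14, 3.14].

## Interface

Orientations are given as a unit quaternion [x, y, z, w].
In Python, from cell import env, imaging gives the robot as it stands. The module is installed in compiled form; this text tells all that it offers.
- The arm moves only by the tool jog_arm, never from a script. Its argument "plan" is a list of rows, each an object with "jaw": the opening, from 0 (shut) to 1 (fully open); "xyz": the shift along the tool's x, y, z in m, a list of three; "angular": the turn, a rotation vector about the tool's x, y, z in degrees, a list of three. A call has 1 to 12 rows; each row is the pose to reach, as a shift and turn from the pose commanded when the call began, along the tool's axes at that moment; what a row does not reach only later rows make up. A row lasts 1/12 s, in which the tool goes at most 41.7 mm and 7.16 degrees, less where a joint would pass 70% of its speed; a pose out of reach is approached as far as the arm can. A call with a gripper value outside its range is refused whole. The fingers move at their own pace and stop on an object; "newtons" is the grip in N (left out, the last holds). Time passes only in rows, so rows that repeat a pose let the fingers close. It gives the time, the measured TCP pose, the force, the opening and the grip force at its end, in the units of the state.
- env.state(): the state, without advancing time (a new reading comes with each control period).
- imaging.snapshot(name): name is "scene" or "top" or "wrist"; returns the picture (400x640x3 uint8, red, green, blue); there is no depth.
- imaging.camera_model(name): a dict with "fx", "fy", "cx", "cy" (pixels), "pose" (4x4, takes a point from camera to world coordinates); the wrist camera has in their place "tool_from_camera" (4x4, takes a point from camera to tool coordinates, whose origin is the TCP and whose axes are the flange's). Camera axes: x right, y up, looking along -z (the intrinsics and any distortion apply to the point x, -y, -z); pixel columns grow to the right and rows downward; lengths in m; the calibration is good to about 2 mm. A picture is of the moment at which its call begins: read the wrist's pose just before it. camera_model takes no time and is no camera call.
- env.job_done(): hands the job in; it is judged then, once.
The state is a dict: "time": time; "qpos": joint angles; "joint_velocities": joint speeds; "joint_torque": joint torques, N m; "ee_pos": TCP position; "ee_rot": TCP orientation; "wrist_force": force on the tool from outside, world axes, zero at the start; "torque": the same for the moment, N m; "grip_width": opening from 0.0 (shut) to 1.0 (fully open); "gripper_force": force on a finger pad.
Only numpy, scipy, OpenCV 4.12 (cv2) and the standard library are available. Lean on these libraries where they do the work, as an engineer would, in place of code of your own. Each camera call takes 0.05 s, during which the arm holds its last target. There are 200 camera calls.

## Working session

There is one attempt and no reset: what is moved stays moved. The work goes in short steps, Python scripts to look and compute and a tool call to move; the robot and the scene stay as the last step left them, time stands still between calls to the robot, and variables do not carry over. Pictures are saved under pics/ and viewed, at most 10 in all, crops included, and the job is handed in when it is done.

Besides the shell and the picture viewer there is one more tool, called after "Emit:" as a command line: name --argument value ..., lists and objects as JSON in quotes. jog_arm: Moves the arm, as the interface text tells. Its arguments: {"type":"object","properties":{"plan":{"type":"array","items":{"type":"object","properties":{"jaw":{"type":"number"},"xyz":{"type":"array","items":{"type":"number"}},"angular":{"type":"array","items":{"type":"number"}}}}},"newtons":{"type":"number"}},"required":["plan"]}

```bash
mkdir -p pics; python3 - <<'E'
from cell import env, imaging
import cv2
s=env.state(); print(s['time'],s['ee_pos'],s['ee_rot'])
for n in ('scene','top'):
    cv2.imwrite(f'pics/{n}0.png',imaging.snapshot(n)[:,:,::-1])
for n in ('scene','top','wrist'):
    print(imaging.camera_model(n))
E
```

```text
0.0 [ 0.17441869 -0.52127946  0.23076342] [ 9.87002708e-01  1.60702607e-01 -4.64090137e-05 -5.68814326e-04]
{'fx': 392.88357989270116, 'fy': 392.88357989270116, 'cx': 318.09511323263337, 'cy': 201.53416579144883, 'pose': array([[ 0.47375615, -0.56627575,  0.67445302,  1.35324472],
       [ 0.88047201,  0.32022606, -0.34960593, -0.49790373],
       [-0.01800407,  0.75946497,  0.65029902,  0.92866552],
       [ 0.        ,  0.        ,  0.        ,  1.        ]])}
{'fx': 404.66541042486267, 'fy': 404.66541042486267, 'cx': 326.9081894583431, 'cy': 199.26288621846848, 'pose': array([[ 0.00972694,  0.99674249, -0.0800612 ,  0.41816883],
       [-0.99994698,  0.00942513, -0.00414679, -0.04137486],
       [-0.0033787 ,  0.08009729,  0.99678132,  1.07283077],
       [ 0.        ,  0.        ,  0.        ,  1.        ]])}
{'fx': 325.2268841642515, 'fy': 325.2268841642515, 'cx': 319.5417372149312, 'cy': 199.71210486077936, 'tool_from_camera': array([[-4.50616821e-04,  9.56985238e-01,  2.90136264e-01,
         7.39229527e-02],
       [ 9.99999524e-01,  1.79982393e-04,  9.59466803e-04,
        -4.46414098e-04],
       [ 8.65976148e-04,  2.90136558e-01, -9.56984863e-01,
        -1.42987579e-01],
       [ 0.00000000e+00,  0.00000000e+00,  0.00000000e+00,
         1.00000000e+00]])}
```

View pics/scene0.png

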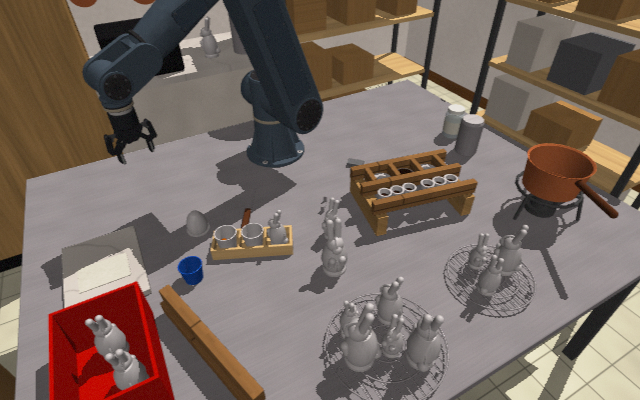

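View pics/top0.png

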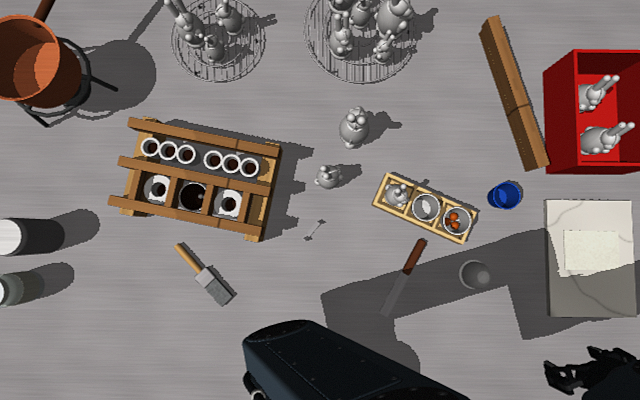

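The scene view shows the crate at about (250,240) and the rack at about (410,185). In the top view, the candidates for the cup are:
- the aluminium cup at (457,221), with orange-brown balls in it
- the aluminium cup at (425,208), which looks empty
- the blue cup at (505,194)

The first fits the description. For the big mould, the middle bay at (193,196) has the widest mouth; (158,187) and (228,203) are small. I'll confirm both in one enlarged crop.

```bash
cat > h.py <<'E'
import numpy as np
from cell import imaging
def proj(n,P):
    m=imaging.camera_model(n);T=np.linalg.inv(m['pose']);p=np.atleast_2d(P)@T[:3,:3].T+T[:3,3]
    return np.c_[m['cx']+m['fx']*p[:,0]/-p[:,2], m['cy']+m['fy']*-p[:,1]/-p[:,2]]
def back(n,uv,z):
    m=imaging.camera_model(n);uv=np.atleast_2d(uv).astype(float)
    d=np.c_[(uv[:,0]-m['cx'])/m['fx'],-(uv[:,1]-m['cy'])/m['fy'],-np.ones(len(uv))]@m['pose'][:3,:3].T
    o=m['pose'][:3,3]; return o+d*((z-o[2])/d[:,2])[:,None]
E
python3 - <<'E'
import cv2,numpy as np
from h import *
im=cv2.imread('pics/top0.png')
a=cv2.resize(im[160:255,365:485],None,fx=5,fy=5,interpolation=cv2.INTER_CUBIC)[:,:600]
b=cv2.resize(im[110:250,105:290],None,fx=3.24,fy=3.24,interpolation=cv2.INTER_CUBIC)
a=cv2.resize(im[165:250,365:485],(396,281),interpolation=cv2.INTER_CUBIC)
out=np.zeros((600,800,3),np.uint8)
out[:281,:396]=a
b=cv2.resize(im[110:250,105:290],(396,300),interpolation=cv2.INTER_CUBIC); out[:300,400:796]=b
s=cv2.imread('pics/scene0.png')
c=cv2.resize(s[200:265,205:300],(396,271),interpolation=cv2.INTER_CUBIC); out[310:581,:396]=c
d=cv2.resize(s[140:240,340:480],(396,283),interpolation=cv2.INTER_CUBIC); out[310:593,400:796]=d
cv2.imwrite('pics/crop1.png',out)
E
```

```text
(no output)
```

View pics/crop1.png

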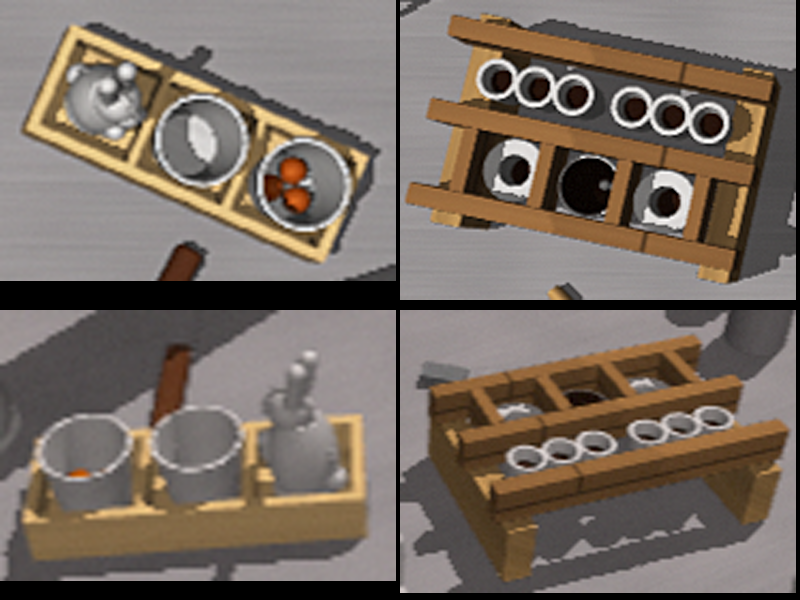

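Crop confirms it: the crate's end compartment holds the cup with the sweets (457,221), and the wide dark mouth is in the middle bay. Next I'll fit the poses.

```bash
python3 - <<'E'
from h import *
from scipy.optimize import least_squares
print('cup top',back('top',[457.1,220.8],.072),'scene',back('scene',[225.6,233.3],.072))
print('empty top',back('top',[365+201/3.3,165+140/3.3],.072))
def fit(model,uv,x0):
    def w(p):
        c,s=np.cos(p[2]),np.sin(p[2]); M=np.array(model,float)
        return np.c_[p[0]+c*M[:,0]-s*M[:,1],p[1]+s*M[:,0]+c*M[:,1],M[:,2]]
    r=least_squares(lambda p:(proj('top',w(p))-uv).ravel(),x0,loss='soft_l1'); print(r.x,np.degrees(r.x[2]),np.round(r.fun,1)); return r.x,w
cuv=np.array([(75,27),(23,130),(322,262),(378,152)])/3.3+[365,165]
x,w=fit([(.045,.125,.042),(-.045,.125,.042),(-.045,-.125,.042),(.045,-.125,.042)],cuv,[.4,-.3,0])
M=np.array([[0,-.08,.072]]);c,s=np.cos(x[2]),np.sin(x[2])
print('comp',x[0]+s*.08,x[1]-c*.08)
ruv=(np.array([(10,183),(6,204),(337,245),(333,268),(55,15),(50,38),(376,76),(373,95)]))/2.141+[105,110]
m=[(-.036,.185,.125),(-.06,.185,.125),(-.036,-.185,.125),(-.06,-.185,.125),(.156,.185,.125),(.132,.185,.125),(.156,-.185,.125),(.132,-.185,.125)]
fit(m,ruv,[.4,.3,0])
print('bigmouth',back('top',[105+187/2.141,110+186/2.141],.093))
for n,p,z in [('clip',(316,230),.012),('egg',(475,275),.04),('egg',(328,177),.1),('hare',(354,128),.1),('scr',(405,275),.01),('brush',(205,272),.015),('blue',(505,194),.06)]: print(n,back('top',p,z))
E
```

```text
cup top [[ 0.44827168 -0.35902693  0.072     ]] scene [[ 0.45693804 -0.35692125  0.072     ]]
empty top [[ 0.48060754 -0.28244115  0.072     ]]
[ 0.48067135 -0.28760749 -0.40647035] -23.289035603656906 [-0.8 -0.7  1.1  0.1  1.3 -0.1 -2.3  0.7]
comp 0.4490417710725018 -0.36108925448770973
[ 0.50111199  0.28434949 -0.18180121] -10.41644198587127 [ 0.7 -0.3  0.2 -0.1  1.7  0.7  1.5  0.  -1.7 -0.3 -1.7 -1.4 -0.2  0.1
 -0.8  1.1]
bigmouth [[0.49960035 0.29015076 0.093     ]]
clip [[ 0.42249517 -0.00923014  0.012     ]]
egg [[ 0.31322549 -0.41204772  0.04      ]]
egg [[ 0.55043418 -0.03944622  0.1       ]]
hare [[ 0.67178521 -0.10188694  0.1       ]]
scr [[ 0.30834856 -0.24144941  0.01      ]]
brush [[0.31132409 0.27665006 0.015     ]]
blue [[ 0.51699658 -0.48399789  0.06      ]]
```

```bash
cat >> h.py <<'E'
from cell import env
from scipy.spatial.transform import Rotation as Ro
def goal(phi,theta):
    f=np.radians(phi);c,s=np.cos(f),np.sin(f)
    return Ro.from_matrix(np.array([[-s,c,0],[c,s,0],[0,0,-1]]))*Ro.from_euler('y',theta,degrees=True)
def rel(p,phi,theta=0,start=None):
    "shift/turn from current (or start=(p,R)) pose to a TCP pose"
    st=env.state(); p0,R0=start or (st['ee_pos'],Ro.from_quat(st['ee_rot'])); R1=goal(phi,theta)
    print('t',round(st['time'],2),'shift',np.round(R0.inv().apply(np.array(p)-p0),4),'turn',np.round((R0.inv()*R1).as_rotvec(degrees=True),2))
    return np.array(p),R1
E
python3 -c "
from h import *
rel((.451,-.359,.18),-30)"
```

```text
t 0.1 shift [ 0.3138 -0.0661  0.0509] turn [-6.000e-02 -3.000e-02 -4.151e+01]
```

Emit:
jog_arm --plan '[{"jaw": 1,"xyz": [0.314,-0.066,0.051],"angular": [0,0,-41.5]},{"jaw": 1,"xyz": [0.314,-0.066,0.051],"angular": [0,0,-41.5]},{"jaw": 1,"xyz": [0.314,-0.066,0.051],"angular": [0,0,-41.5]},{"jaw": 1,"xyz": [0.314,-0.066,0.051],"angular": [0,0,-41.5]},{"jaw": 1,"xyz": [0.314,-0.066,0.051],"angular": [0,0,-41.5]},{"jaw": 1,"xyz": [0.314,-0.066,0.051],"angular": [0,0,-41.5]},{"jaw": 1,"xyz": [0.314,-0.066,0.051],"angular": [0,0,-41.5]},{"jaw": 1,"xyz": [0.314,-0.066,0.051],"angular": [0,0,-41.5]},{"jaw": 1,"xyz": [0.314,-0.066,0.051],"angular": [0,0,-41.5]},{"jaw": 1,"xyz": [0.314,-0.066,0.051],"angular": [0,0,-41.5]},{"jaw": 1,"xyz": [0.314,-0.066,0.051],"angular": [0,0,-41.5]},{"jaw": 1,"xyz": [0.314,-0.066,0.051],"angular": [0,0,-41.5]}]'

```text
time: 1.1
ee_pos: [0.4505, -0.3601, 0.1804]
ee_rot: [0.866, 0.499, -0.0, -0.0]
wrist_force: [0.3, -0.0, 0.1]
grip_width: 0.995
gripper_force: 0.0
```

```bash
python3 - <<'E'
from h import *
import cv2
s=env.state();im=imaging.snapshot('wrist')[:,:,::-1].copy()
m=imaging.camera_model('wrist');T=np.eye(4);T[:3,:3]=Ro.from_quat(s['ee_rot']).as_matrix();T[:3,3]=s['ee_pos'];W=np.linalg.inv(T@m['tool_from_camera'])
a=np.linspace(0,2*np.pi,80)
P=np.c_[.451+.034*np.cos(a),-.359+.034*np.sin(a),0*a+.072]@W[:3,:3].T+W[:3,3]
uv=np.c_[m['cx']-m['fx']*P[:,0]/P[:,2],m['cy']+m['fy']*P[:,1]/P[:,2]]
for q in uv: cv2.circle(im,tuple(int(round(v)) for v in q),1,(0,255,0),-1)
cv2.imwrite('pics/w1.png',im);print(s['time'],s['ee_pos'],s['qpos'])
E
```

```text
1.1 [ 0.45047488 -0.36006894  0.18041187] [-7.54961235e-01  4.54585999e-01  1.63161675e+00 -1.94861884e-04
  1.05544150e+00 -2.30032714e-01]
```

View pics/w1.png

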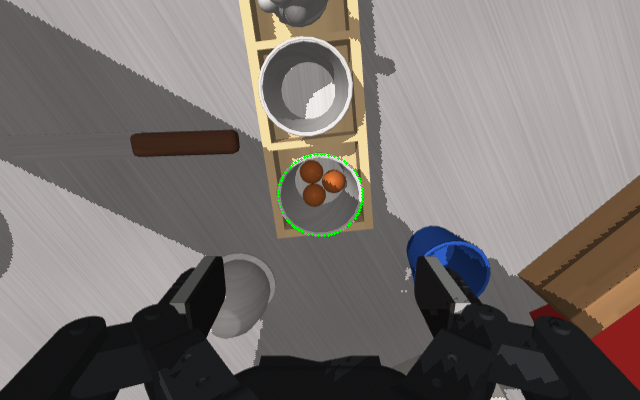

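The projected rim lies on the sweets cup's rim (centre at pixel (320,194)), so the position (0.451, -0.359) holds. I'll descend and grip.

Emit:
jog_arm --plan '[{"jaw": 1,"xyz": [0.001,0,0.04],"angular": [0,0,0]},{"jaw": 1,"xyz": [0.001,0,0.075],"angular": [0,0,0]},{"jaw": 1,"xyz": [0.001,0,0.105],"angular": [0,0,0]},{"jaw": 1,"xyz": [0.001,0,0.125],"angular": [0,0,0]},{"jaw": 1,"xyz": [0.001,0,0.138],"angular": [0,0,0]},{"jaw": 1,"xyz": [0.001,0,0.138],"angular": [0,0,0]},{"jaw": 0.6,"xyz": [0.001,0,0.138],"angular": [0,0,0]},{"jaw": 0.6,"xyz": [0.001,0,0.138],"angular": [0,0,0]},{"jaw": 0.6,"xyz": [0.001,0,0.138],"angular": [0,0,0]},{"jaw": 0.6,"xyz": [0.001,0,0.138],"angular": [0,0,0]},{"jaw": 0.6,"xyz": [0.001,0,0.138],"angular": [0,0,0]},{"jaw": 0.6,"xyz": [0.001,0,0.138],"angular": [0,0,0]}]' --newtons 30

```text
time: 2.15
ee_pos: [0.4524, -0.3592, 0.0442]
ee_rot: [0.866, 0.5, 0.0, 0.001]
wrist_force: [-3.8, 1.0, 8.4]
grip_width: 0.768
gripper_force: 33.2
```

Emit:
jog_arm --plan '[{"jaw": 0.5,"xyz": [0.001,0,-0.01],"angular": [0,0,0]},{"jaw": 0.5,"xyz": [0.001,0,-0.03],"angular": [0,0,0]},{"jaw": 0.5,"xyz": [0.001,0,-0.06],"angular": [0,0,0]},{"jaw": 0.5,"xyz": [0.001,0,-0.09],"angular": [0,0,0]},{"jaw": 0.5,"xyz": [0.001,0,-0.12],"angular": [0,0,0]},{"jaw": 0.5,"xyz": [0.001,0,-0.15],"angular": [0,0,0]},{"jaw": 0.5,"xyz": [0.001,0,-0.18],"angular": [0,0,0]},{"jaw": 0.5,"xyz": [0.001,0,-0.2],"angular": [0,0,0]},{"jaw": 0.5,"xyz": [0.001,0,-0.2],"angular": [0,0,0]}]'

```text
time: 2.9
ee_pos: [0.4537, -0.3587, 0.2483]
ee_rot: [0.866, 0.5, 0.001, 0.004]
wrist_force: [1.1, -0.5, -2.0]
grip_width: 0.77
gripper_force: 33.9
```

```bash
python3 - <<'E'
from h import *
import cv2
cv2.imwrite('pics/s2.png',cv2.resize(imaging.snapshot('scene')[90:290,150:450,::-1],(750,500)))
s=env.state();print(s['ee_pos'],s['wrist_force'],s['grip_width'])
a=rel((.38,-.11,.244),-12); rel((.38,-.11,.034),-12,0,a)
E
```

```text
[ 0.45301708 -0.3581529   0.24551106] [ 0.79894925  0.33331771 -1.70651832] 0.7654287008276813
t 2.95 shift [ 0.1784 -0.1873  0.0003] turn [  0.29   0.11 -18.  ]
t 2.95 shift [0.   0.   0.21] turn [0. 0. 0.]
```

View pics/s2.png

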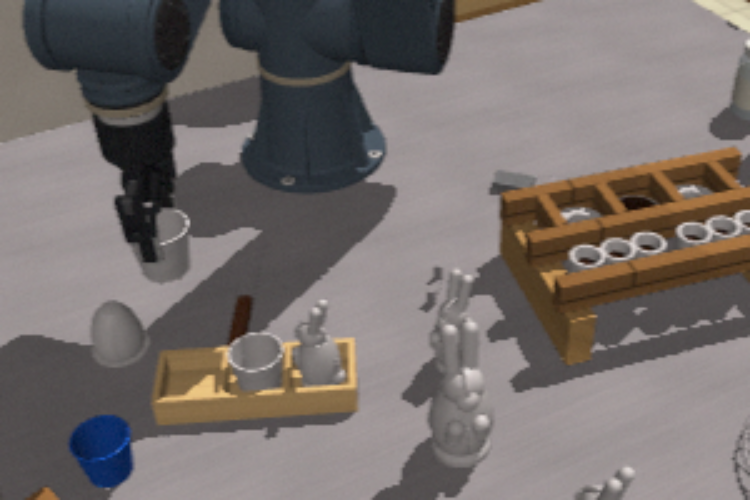

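The cup hangs upright at (165,245) in the crop. The crate compartment is empty and nothing else has shifted. Next I'll carry it to the bare spot at (0.38, -0.11).

Emit:
jog_arm --plan '[{"jaw": 0.5,"xyz": [0.025,-0.026,0],"angular": [0,0,-3]},{"jaw": 0.5,"xyz": [0.05,-0.053,0],"angular": [0,0,-6]},{"jaw": 0.5,"xyz": [0.075,-0.08,0],"angular": [0,0,-9]},{"jaw": 0.5,"xyz": [0.1,-0.106,0],"angular": [0,0,-12]},{"jaw": 0.5,"xyz": [0.125,-0.132,0],"angular": [0,0,-15]},{"jaw": 0.5,"xyz": [0.15,-0.158,0],"angular": [0,0,-18]},{"jaw": 0.5,"xyz": [0.168,-0.177,0],"angular": [0,0,-18]},{"jaw": 0.5,"xyz": [0.178,-0.187,0],"angular": [0,0,-18]},{"jaw": 0.5,"xyz": [0.178,-0.187,0],"angular": [0,0,-18]}]'

```text
time: 3.7
ee_pos: [0.3781, -0.1077, 0.2418]
ee_rot: [0.777, 0.63, -0.0, -0.001]
wrist_force: [0.1, -0.1, -1.5]
grip_width: 0.769
gripper_force: 34.1
```

Emit:
jog_arm --plan '[{"jaw": 0.5,"xyz": [0,0,0.03],"angular": [0,0,0]},{"jaw": 0.5,"xyz": [0,0,0.06],"angular": [0,0,0]},{"jaw": 0.5,"xyz": [0,0,0.09],"angular": [0,0,0]},{"jaw": 0.5,"xyz": [0,0,0.12],"angular": [0,0,0]},{"jaw": 0.5,"xyz": [0,0,0.145],"angular": [0,0,0]},{"jaw": 0.5,"xyz": [0,0,0.165],"angular": [0,0,0]},{"jaw": 0.5,"xyz": [0,0,0.18],"angular": [0,0,0]},{"jaw": 0.5,"xyz": [0,0,0.19],"angular": [0,0,0]},{"jaw": 0.5,"xyz": [0,0,0.198],"angular": [0,0,0]},{"jaw": 0.5,"xyz": [0,0,0.204],"angular": [0,0,0]},{"jaw": 0.5,"xyz": [0,0,0.208],"angular": [0,0,0]},{"jaw": 0.5,"xyz": [0,0,0.208],"angular": [0,0,0]}]'

```text
time: 4.7
ee_pos: [0.3793, -0.1101, 0.0339]
ee_rot: [0.777, 0.629, -0.0, -0.0]
wrist_force: [-1.1, 0.5, -0.6]
grip_width: 0.763
gripper_force: 34.2
```

Emit:
jog_arm --plan '[{"jaw": 0.5,"xyz": [0,0,0.0],"angular": [0,0,0]},{"jaw": 0.5,"xyz": [0,0,0.001],"angular": [0,0,0]},{"jaw": 0.5,"xyz": [0,0,0.001],"angular": [0,0,0]},{"jaw": 0.5,"xyz": [0,0,0.001],"angular": [0,0,0]}]'

```text
time: 5.03
ee_pos: [0.3796, -0.1101, 0.0336]
ee_rot: [0.777, 0.629, 0.0, 0.0]
wrist_force: [-0.6, 0.5, -1.3]
grip_width: 0.766
gripper_force: 34.2
```

Emit:
jog_arm --plan '[{"jaw": 0.5,"xyz": [0,0,0.001],"angular": [0,0,0]},{"jaw": 0.5,"xyz": [0,0,0.001],"angular": [0,0,0]},{"jaw": 0.5,"xyz": [0,0,0.002],"angular": [0,0,0]},{"jaw": 0.5,"xyz": [0,0,0.002],"angular": [0,0,0]}]'

```text
time: 5.37
ee_pos: [0.3794, -0.11, 0.032]
ee_rot: [0.777, 0.629, 0.0, 0.0]
wrist_force: [-5.8, 0.8, 20.6]
grip_width: 0.769
gripper_force: 35.5
```

Contact (20 N upward), so the cup is standing. Release gently and back off upwards.

Emit:
jog_arm --plan '[{"jaw": 0.5,"xyz": [0,0,-0.0015],"angular": [0,0,0]},{"jaw": 0.5,"xyz": [0,0,-0.0015],"angular": [0,0,0]},{"jaw": 0.85,"xyz": [0,0,-0.0015],"angular": [0,0,0]},{"jaw": 1,"xyz": [0,0,-0.0015],"angular": [0,0,0]},{"jaw": 1,"xyz": [0,0,-0.0015],"angular": [0,0,0]},{"jaw": 1,"xyz": [0,0,-0.0015],"angular": [0,0,0]},{"jaw": 1,"xyz": [0,0,-0.0015],"angular": [0,0,0]},{"jaw": 1,"xyz": [0,0,-0.0015],"angular": [0,0,0]}]'

```text
time: 6.03
ee_pos: [0.3794, -0.11, 0.0327]
ee_rot: [0.777, 0.629, -0.0, -0.0]
wrist_force: [0.8, 0.8, 0.7]
grip_width: 1.0
gripper_force: 0.0
```

Emit:
jog_arm --plan '[{"jaw": 1,"xyz": [0,0,-0.01],"angular": [0,0,0]},{"jaw": 1,"xyz": [0,0,-0.03],"angular": [0,0,0]},{"jaw": 1,"xyz": [0,0,-0.065],"angular": [0,0,0]},{"jaw": 1,"xyz": [0,0,-0.1],"angular": [0,0,0]},{"jaw": 1,"xyz": [0,0,-0.14],"angular": [0,0,0]},{"jaw": 1,"xyz": [0,0,-0.16],"angular": [0,0,0]},{"jaw": 1,"xyz": [0,0,-0.16],"angular": [0,0,0]},{"jaw": 1,"xyz": [0,0,-0.16],"angular": [0,0,0]}]'

```text
time: 6.7
ee_pos: [0.3797, -0.1101, 0.1934]
ee_rot: [0.777, 0.629, 0.001, 0.001]
wrist_force: [0.0, -0.0, 0.1]
grip_width: 0.998
gripper_force: 0.0
```

```bash
python3 - <<'E'
from h import *
import cv2
s=env.state();im=imaging.snapshot('wrist')[:,:,::-1].copy()
m=imaging.camera_model('wrist');T=np.eye(4);T[:3,:3]=Ro.from_quat(s['ee_rot']).as_matrix();T[:3,3]=s['ee_pos'];W=np.linalg.inv(T@m['tool_from_camera'])
a=np.linspace(0,2*np.pi,80)
P=np.c_[.3795+.034*np.cos(a),-.110+.034*np.sin(a),0*a+.060]@W[:3,:3].T+W[:3,3]
uv=np.c_[m['cx']-m['fx']*P[:,0]/P[:,2],m['cy']+m['fy']*P[:,1]/P[:,2]]
for q in uv: cv2.circle(im,tuple(int(round(v)) for v in q),1,(0,255,0),-1)
cv2.imwrite('pics/w2.png',im);print(s['time'],s['ee_pos'],s['qpos'])
E
```

```text
6.7 [ 0.37972419 -0.11009725  0.19340205] [-4.00110523e-01  1.16569713e-01  2.06491385e+00  4.00229171e-05
  9.57801808e-01 -1.90614704e-01]
```

View pics/w2.png

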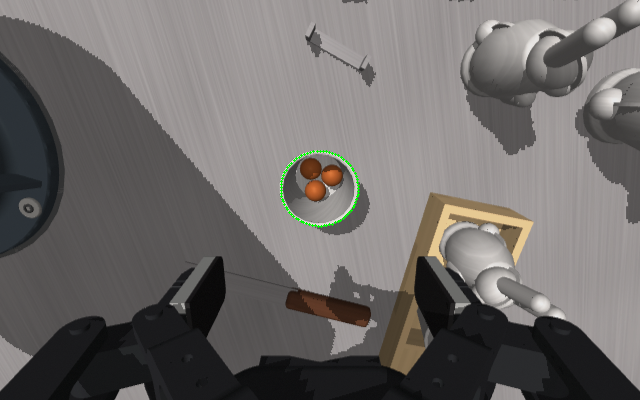

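The cup stands at (320,189) with all three sweets in it, and the projected rim fits. Now regrasp from the side with the tool tilted 60°.

```bash
python3 - <<'E'
from h import *
a=rel((.362,-.192,.0865),-12,60)
b=rel((.3837,-.0904,.0265),-12,60,a)
E
```

```text
t 6.75 shift [-0.0839  0.0004  0.1058] turn [-1.e-02  6.e+01 -1.e-02]
t 6.75 shift [-0.0e+00  1.0e-04  1.2e-01] turn [0. 0. 0.]
```

Emit:
jog_arm --plan '[{"jaw": 1,"xyz": [-0.02,0,0.01],"angular": [0,7,0]},{"jaw": 1,"xyz": [-0.04,0,0.02],"angular": [0,14,0]},{"jaw": 1,"xyz": [-0.06,0,0.03],"angular": [0,21,0]},{"jaw": 1,"xyz": [-0.084,0,0.04],"angular": [0,28,0]},{"jaw": 1,"xyz": [-0.084,0,0.05],"angular": [0,35,0]},{"jaw": 1,"xyz": [-0.084,0,0.065],"angular": [0,42,0]},{"jaw": 1,"xyz": [-0.084,0,0.08],"angular": [0,49,0]},{"jaw": 1,"xyz": [-0.084,0,0.095],"angular": [0,56,0]},{"jaw": 1,"xyz": [-0.084,0,0.106],"angular": [0,60,0]},{"jaw": 1,"xyz": [-0.084,0,0.106],"angular": [0,60,0]},{"jaw": 1,"xyz": [-0.084,0,0.106],"angular": [0,60,0]},{"jaw": 1,"xyz": [-0.084,0,0.106],"angular": [0,60,0]}]'

```text
time: 7.75
ee_pos: [0.3619, -0.1918, 0.0869]
ee_rot: [0.674, 0.545, 0.388, -0.314]
wrist_force: [0.4, 0.2, -0.2]
grip_width: 1.001
gripper_force: 0.0
```

```bash
python3 - <<'E'
from h import *
import cv2
s=env.state();print(s['ee_pos'],s['qpos'],s['wrist_force'])
cv2.imwrite('pics/s3.png',cv2.resize(imaging.snapshot('scene')[90:290,150:450,::-1],(750,500)))
b=rel((.3837,-.0904,.0265),-12,60)
E
```

```text
[ 0.36191456 -0.19176858  0.08695   ] [-1.01280414  0.74496844  1.85975549  0.6485145   1.45784871 -1.20473877] [ 0.42989817  0.21863401 -0.2095311 ]
t 7.8 shift [-0.0006  0.      0.1204] turn [-0.01  0.17  0.04]
```

View pics/s3.png

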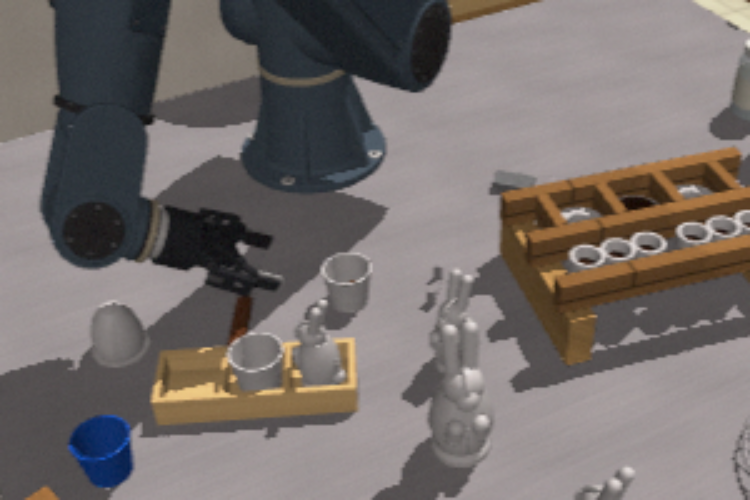

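The tilted gripper at (240,260) faces the cup at (347,282) and its path is clear. I'll go in and grip.

Emit:
jog_arm --plan '[{"jaw": 1,"xyz": [0,0,0.03],"angular": [0,0,0]},{"jaw": 1,"xyz": [0,0,0.06],"angular": [0,0,0]},{"jaw": 1,"xyz": [0,0,0.085],"angular": [0,0,0]},{"jaw": 1,"xyz": [0,0,0.105],"angular": [0,0,0]},{"jaw": 1,"xyz": [0,0,0.12],"angular": [0,0,0]},{"jaw": 1,"xyz": [0,0,0.12],"angular": [0,0,0]},{"jaw": 1,"xyz": [0,0,0.12],"angular": [0,0,0]},{"jaw": 0.9,"xyz": [0,0,0.12],"angular": [0,0,0]},{"jaw": 0.8,"xyz": [0,0,0.12],"angular": [0,0,0]},{"jaw": 0.5,"xyz": [0,0,0.12],"angular": [0,0,0]},{"jaw": 0.5,"xyz": [0,0,0.12],"angular": [0,0,0]},{"jaw": 0.5,"xyz": [0,0,0.12],"angular": [0,0,0]}]' --newtons 40

```text
time: 8.8
ee_pos: [0.3838, -0.0916, 0.0278]
ee_rot: [0.673, 0.545, 0.389, -0.314]
wrist_force: [-3.3, -4.9, 11.9]
grip_width: 0.74
gripper_force: 40.3
```

Emit:
jog_arm --plan '[{"jaw": 0.5,"xyz": [0,0,0],"angular": [0,0,0]},{"jaw": 0.5,"xyz": [0,0,0],"angular": [0,0,0]}]'

```text
time: 8.97
ee_pos: [0.3838, -0.0916, 0.0278]
ee_rot: [0.673, 0.545, 0.389, -0.314]
wrist_force: [-3.5, -4.9, 10.8]
grip_width: 0.744
gripper_force: 40.3
```

```bash
cat > pour.py <<'E'
from h import *
PHI=-12;p=np.array([-np.sin(np.radians(PHI)),np.cos(np.radians(PHI)),0]);C=np.array([.500,.287,0])
R0=goal(PHI,60);T0=np.array([.3838,-.0916,.0278]);cup=np.array([.3795,-.110,0])
lt=R0.inv().apply(cup+.034*p+[0,0,.06]-T0)
def tcp(alpha,short,z):
    R=goal(PHI,60-alpha); return C-short*p+[0,0,z]-R.apply(lt)
E
python3 - <<'E'
from pour import *
rel(T0+[0,0,.17],PHI,60)
start=(T0+[0,0,.17],R0)
for a,sh,z in [(0,.02,.22),(40,.02,.15),(70,.02,.14),(85,.02,.135),(105,.02,.135)]:
    t=tcp(a,sh,z);print(a,t); start=rel(t,PHI,60-a,start)
for n,uv,z in [('scene',(406.5,171.5),.093)]: print(back(n,uv,z))
E
```

```text
t 8.97 shift [ 0.1472  0.0003 -0.085 ] turn [ 0.09 -0.01  0.06]
0 [0.49307277 0.25258003 0.1878    ]
t 8.97 shift [0.171  0.0353 0.3162] turn [0. 0. 0.]
40 [0.48950435 0.23579194 0.13504465]
t 8.97 shift [-0.0543  0.      0.0115] turn [  0. -40.  -0.]
70 [0.48884856 0.23270671 0.14318389]
t 8.97 shift [-0.0002 -0.     -0.0087] turn [  0. -30.   0.]
85 [0.48927086 0.23469347 0.14724416]
t 8.97 shift [ 0.0013  0.     -0.0044] turn [  0. -15.  -0.]
105 [0.49056026 0.24075961 0.15792724]
t 8.97 shift [ 0.0011 -0.     -0.0123] turn [  0. -20.   0.]
[[0.4967718  0.30400546 0.093     ]]
```

```bash
python3 - <<'E'
from h import *
from scipy.optimize import least_squares
ruv=np.array([(10,183),(6,204),(337,245),(333,268),(55,15),(50,38),(376,76),(373,95)])/2.141+[105,110]
m=[(-.036,.185,.125),(-.06,.185,.125),(-.036,-.185,.125),(-.06,-.185,.125),(.156,.185,.125),(.132,.185,.125),(.156,-.185,.125),(.132,-.185,.125)]
suv=(np.array([(430,388),(436,402),(695,336),(699,347),(456,432),(462,445),(735,377),(741,388),(495,487),(497,500),(780,423),(789,435)])-[400,310])/2.829+[340,140]
sm=[(-.06,-.185),(-.036,-.185),(-.06,.185),(-.036,.185),(.036,-.185),(.06,-.185),(.036,.185),(.06,.185),(.132,-.185),(.156,-.185),(.132,.185),(.156,.185)]
sm=[(a,b,.125) for a,b in sm]
def w(p,M):
    c,s=np.cos(p[2]),np.sin(p[2]);M=np.array(M);return np.c_[p[0]+c*M[:,0]-s*M[:,1],p[1]+s*M[:,0]+c*M[:,1],M[:,2]]
ft=lambda p:(proj('top',w(p,m))-ruv).ravel(); fs=lambda p:(proj('scene',w(p,sm))-suv).ravel()
for f in (ft,fs,lambda p:np.r_[ft(p),fs(p)]):
    r=least_squares(f,[.5,.28,-.18],loss='soft_l1');print(r.x,np.round(r.fun.reshape(-1,2).mean(0),1),np.abs(r.fun).max())
p=r.x
a=np.linspace(0,2*np.pi,60)
import cv2
im=cv2.imread('pics/top0.png');im=cv2.resize(im,None,fx=5,fy=5,interpolation=cv2.INTER_CUBIC)
def dr(M,col,rr=2):
    for q in proj('top',w(p,M)): cv2.circle(im,tuple(int(v*5+2) for v in q),rr,col,-1)
dr(np.c_[.033*np.cos(a),.033*np.sin(a),0*a+.093],(0,255,0))
t=np.linspace(-.036,.036,40);o=np.ones(40)
for M in (np.c_[t,-.036*o,.125*o],np.c_[t,.036*o,.125*o],np.c_[-.036*o,t,.125*o],np.c_[.036*o,t,.125*o]): dr(M,(255,255,0))
cv2.imwrite('pics/rk.png',im[780:1180,680:1260])
E
```

```text
[ 0.50111199  0.28434949 -0.18180121] [-0. -0.] 1.6976241711338105
[ 0.51055388  0.28447085 -0.19567856] [-0. -0.] 2.4124315168203907
[ 0.50475263  0.28553049 -0.19079215] [-0.6 -1.2] 3.438695365584323
```

View pics/rk.png

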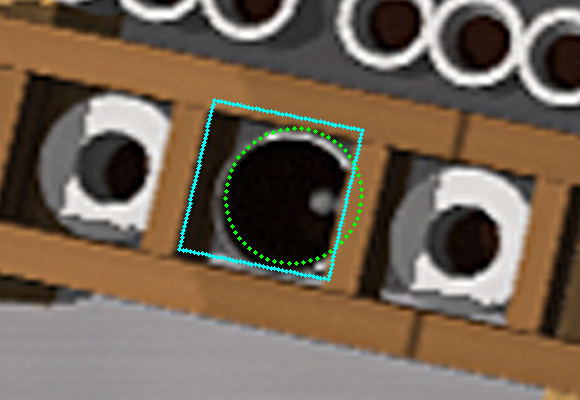

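The overlay on the middle bay matches within about 4 mm, with the mouth at (285,200) against the drawn (293,196). I take the mouth as (0.502, 0.287).

```bash
sed -i 's/C=np.array(\[.500,/C=np.array([.502,/' pour.py; python3 - <<'E'
from pour import *
start=(T0+[0,0,.17],R0)
for a,sh,z in [(0,.06,.225),(20,.04,.205),(40,.025,.195),(60,.02,.178),(72,.02,.163),(80,.02,.15),(90,.02,.14),(100,.02,.136),(110,.02,.136)]:
    t=tcp(a,sh,z);print(a,np.round(t,3),'rel to T0 up'); 
    rel(t,PHI,60-a,(T0+[0,0,.17],R0) if a==0 else (tcp(0,.06,.225),R0) if a<=60 else (tcp(60,.02,.178),goal(PHI,0)))
E
```

```text
0 [0.487 0.213 0.193] rel to T0 up
t 8.97 shift [0.1556 0.0373 0.2794] turn [0. 0. 0.]
20 [0.489 0.223 0.18 ] rel to T0 up
t 8.97 shift [-0.0062 -0.      0.015 ] turn [ -0. -20.   0.]
40 [0.49  0.231 0.18 ] rel to T0 up
t 8.97 shift [-0.0021 -0.      0.0218] turn [  0. -40.  -0.]
60 [0.491 0.233 0.175] rel to T0 up
t 8.97 shift [-0.0056 -0.      0.0259] turn [  0. -60.  -0.]
72 [0.491 0.233 0.167] rel to T0 up
t 8.97 shift [0.0001 0.     0.0076] turn [ -0. -12.   0.]
80 [0.491 0.234 0.159] rel to T0 up
t 8.97 shift [0.0011 0.     0.0157] turn [  0. -20.   0.]
90 [0.492 0.236 0.155] rel to T0 up
t 8.97 shift [0.0032 0.     0.0199] turn [ -0. -30.  -0.]
100 [0.492 0.239 0.156] rel to T0 up
t 8.97 shift [ 0.0064 -0.      0.0185] turn [  0. -40.   0.]
110 [0.493 0.243 0.161] rel to T0 up
t 8.97 shift [0.0103 0.     0.0138] turn [  0. -50.   0.]
```

Emit:
jog_arm --plan '[{"jaw": 0.5,"xyz": [0.009,0,-0.005],"angular": [0,0,0]},{"jaw": 0.5,"xyz": [0.026,0,-0.015],"angular": [0,0,0]},{"jaw": 0.5,"xyz": [0.052,0,-0.03],"angular": [0,0,0]},{"jaw": 0.5,"xyz": [0.078,0,-0.045],"angular": [0,0,0]},{"jaw": 0.5,"xyz": [0.104,0,-0.06],"angular": [0,0,0]},{"jaw": 0.5,"xyz": [0.13,0,-0.075],"angular": [0,0,0]},{"jaw": 0.5,"xyz": [0.147,0,-0.085],"angular": [0,0,0]},{"jaw": 0.5,"xyz": [0.147,0,-0.085],"angular": [0,0,0]},{"jaw": 0.5,"xyz": [0.147,0,-0.085],"angular": [0,0,0]}]'

```text
time: 9.72
ee_pos: [0.3835, -0.091, 0.1972]
ee_rot: [0.673, 0.546, 0.388, -0.313]
wrist_force: [-1.1, 0.1, -1.5]
grip_width: 0.742
gripper_force: 43.7
```

Lifted. Now the transport to above the rack, still upright.

Emit:
jog_arm --plan '[{"jaw": 0.5,"xyz": [0.016,0.004,0.028],"angular": [0,0,0]},{"jaw": 0.5,"xyz": [0.031,0.0075,0.056],"angular": [0,0,0]},{"jaw": 0.5,"xyz": [0.047,0.011,0.084],"angular": [0,0,0]},{"jaw": 0.5,"xyz": [0.062,0.015,0.112],"angular": [0,0,0]},{"jaw": 0.5,"xyz": [0.078,0.019,0.14],"angular": [0,0,0]},{"jaw": 0.5,"xyz": [0.093,0.022,0.168],"angular": [0,0,0]},{"jaw": 0.5,"xyz": [0.109,0.026,0.196],"angular": [0,0,0]},{"jaw": 0.5,"xyz": [0.124,0.03,0.224],"angular": [0,0,0]},{"jaw": 0.5,"xyz": [0.14,0.033,0.251],"angular": [0,0,0]},{"jaw": 0.5,"xyz": [0.15,0.036,0.269],"angular": [0,0,0]},{"jaw": 0.5,"xyz": [0.156,0.037,0.279],"angular": [0,0,0]},{"jaw": 0.5,"xyz": [0.156,0.037,0.279],"angular": [0,0,0]}]'

```text
time: 10.72
ee_pos: [0.4855, 0.216, 0.1909]
ee_rot: [0.673, 0.546, 0.387, -0.316]
wrist_force: [0.1, -0.2, -1.8]
grip_width: 0.744
gripper_force: 43.8
```

```bash
python3 - <<'E'
from pour import *
s=env.state();print(s['ee_pos'],s['qpos'])
for a,sh,z in [(20,.04,.205),(40,.025,.195),(60,.02,.178)]: rel(tcp(a,sh,z),PHI,60-a)
E
```

```text
[0.48553663 0.21601464 0.19086829] [-0.12539776  0.44110965  2.06206141  1.29675824  1.111123   -0.84378658]
t 10.72 shift [-0.0057  0.0018  0.0121] turn [-1.800e-01 -1.995e+01 -1.000e-02]
t 10.72 shift [-0.0016  0.0018  0.0189] turn [-1.800e-01 -3.995e+01  2.000e-02]
t 10.72 shift [-0.005   0.0018  0.023 ] turn [-1.800e-01 -5.995e+01  5.000e-02]
```

Emit:
jog_arm --plan '[{"jaw": 0.5,"xyz": [-0.002,0.001,0.004],"angular": [0,-5,0]},{"jaw": 0.5,"xyz": [-0.004,0.002,0.008],"angular": [0,-11,0]},{"jaw": 0.5,"xyz": [-0.006,0.002,0.013],"angular": [0,-17,0]},{"jaw": 0.5,"xyz": [-0.006,0.002,0.015],"angular": [0,-23,0]},{"jaw": 0.5,"xyz": [-0.004,0.002,0.017],"angular": [0,-29,0]},{"jaw": 0.5,"xyz": [-0.002,0.002,0.019],"angular": [0,-35,0]},{"jaw": 0.5,"xyz": [-0.002,0.002,0.02],"angular": [0,-41,0]},{"jaw": 0.5,"xyz": [-0.003,0.002,0.022],"angular": [0,-47,0]},{"jaw": 0.5,"xyz": [-0.004,0.002,0.023],"angular": [0,-53,0]},{"jaw": 0.5,"xyz": [-0.005,0.002,0.023],"angular": [0,-58,0]},{"jaw": 0.5,"xyz": [-0.005,0.002,0.023],"angular": [0,-60,0]},{"jaw": 0.5,"xyz": [-0.005,0.002,0.023],"angular": [0,-60,0]}]'

```text
time: 11.72
ee_pos: [0.4915, 0.2307, 0.1751]
ee_rot: [0.777, 0.63, -0.002, 0.0]
wrist_force: [-0.1, -0.1, -2.6]
grip_width: 0.744
gripper_force: 43.8
```

```bash
python3 - <<'E'
from pour import *
import cv2
cv2.imwrite('pics/s4.png',cv2.resize(imaging.snapshot('scene')[100:260,290:530,::-1],(750,500)))
s=env.state();print(s['ee_pos'],s['qpos'],s['wrist_force'])
for a,sh,z in [(72,.02,.163),(80,.02,.15),(90,.02,.14),(100,.02,.136),(110,.02,.136)]: rel(tcp(a,sh,z),PHI,60-a)
E
```

```text
[0.49143294 0.23050122 0.1751435 ] [3.52664717e-01 4.04480617e-01 1.72516771e+00 3.30619774e-04
 1.01415255e+00 5.61416530e-01] [-0.54379366  0.25775268 -1.49191734]
t 11.77 shift [ 0.0022 -0.001   0.0077] turn [ -0.11 -11.95   0.04]
t 11.77 shift [ 0.0031 -0.001   0.0159] turn [ -0.11 -19.95   0.05]
t 11.77 shift [ 0.0053 -0.001   0.02  ] turn [ -0.11 -29.95   0.06]
t 11.77 shift [ 0.0084 -0.001   0.0187] turn [ -0.1  -39.95   0.07]
t 11.77 shift [ 0.0124 -0.001   0.0139] turn [ -0.1  -49.95   0.08]
```

View pics/s4.png

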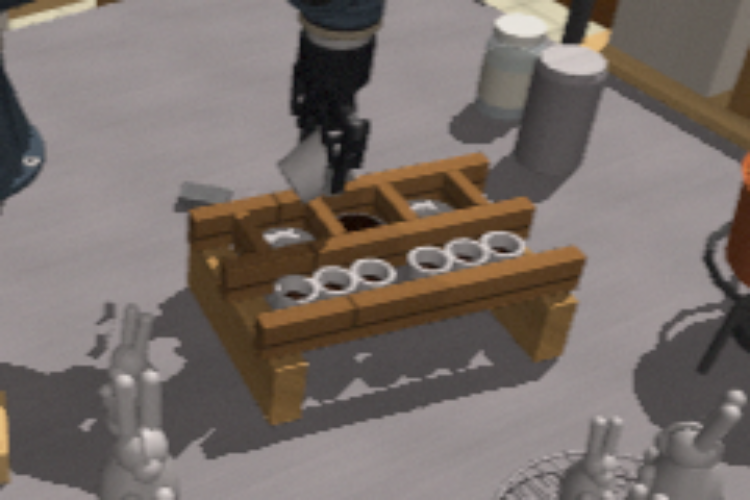

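The tilted cup at (310,165) points its mouth at the big mould's bay (360,222). I'll lower it and tip it slowly.

Emit:
jog_arm --plan '[{"jaw": 0.5,"xyz": [0.001,-0.001,0.003],"angular": [0,-4,0]},{"jaw": 0.5,"xyz": [0.002,-0.001,0.006],"angular": [0,-8,0]},{"jaw": 0.5,"xyz": [0.002,-0.001,0.008],"angular": [0,-12,0]},{"jaw": 0.5,"xyz": [0.002,-0.001,0.011],"angular": [0,-15,0]},{"jaw": 0.5,"xyz": [0.003,-0.001,0.013],"angular": [0,-17,0]},{"jaw": 0.5,"xyz": [0.003,-0.001,0.016],"angular": [0,-19,0]},{"jaw": 0.5,"xyz": [0.003,-0.001,0.017],"angular": [0,-21,0]},{"jaw": 0.5,"xyz": [0.004,-0.001,0.018],"angular": [0,-22,0]},{"jaw": 0.5,"xyz": [0.004,-0.001,0.018],"angular": [0,-23,0]},{"jaw": 0.5,"xyz": [0.004,-0.001,0.018],"angular": [0,-24,0]},{"jaw": 0.5,"xyz": [0.004,-0.001,0.019],"angular": [0,-25,0]},{"jaw": 0.5,"xyz": [0.004,-0.001,0.019],"angular": [0,-26,0]}]'

```text
time: 12.77
ee_pos: [0.4916, 0.2348, 0.1573]
ee_rot: [0.757, 0.613, -0.175, 0.142]
wrist_force: [0.7, -0.0, -1.2]
grip_width: 0.738
gripper_force: 43.8
```

Emit:
jog_arm --plan '[{"jaw": 0.5,"xyz": [0.001,0,0.001],"angular": [0,-1,0]},{"jaw": 0.5,"xyz": [0.001,0,0.001],"angular": [0,-2,0]},{"jaw": 0.5,"xyz": [0.001,0,0.001],"angular": [0,-3,0]},{"jaw": 0.5,"xyz": [0.001,0,0.001],"angular": [0,-4,0]},{"jaw": 0.5,"xyz": [0.001,0,0.001],"angular": [0,-5,0]},{"jaw": 0.5,"xyz": [0.002,0,0.001],"angular": [0,-6,0]},{"jaw": 0.5,"xyz": [0.002,0,0.001],"angular": [0,-7,0]},{"jaw": 0.5,"xyz": [0.002,0,0.001],"angular": [0,-8,0]},{"jaw": 0.5,"xyz": [0.002,0,0.001],"angular": [0,-9,0]},{"jaw": 0.5,"xyz": [0.002,0,0.001],"angular": [0,-10,0]},{"jaw": 0.5,"xyz": [0.003,0,0.001],"angular": [0,-11,0]},{"jaw": 0.5,"xyz": [0.003,0,0.001],"angular": [0,-12,0]}]'

```text
time: 13.77
ee_pos: [0.4921, 0.2374, 0.1551]
ee_rot: [0.735, 0.595, -0.254, 0.205]
wrist_force: [-0.9, 0.4, -1.6]
grip_width: 0.744
gripper_force: 44.1
```

```bash
python3 - <<'E'
from pour import *
s=env.state();print(s['ee_pos'],s['qpos'],s['wrist_force'],s['torque'])
for a,sh,z in [(100,.02,.136),(110,.02,.138),(115,.02,.138)]: rel(tcp(a,sh,z),PHI,60-a)
E
```

```text
[0.49210789 0.23739377 0.15509283] [ 0.57616523  0.6918698   1.44856379 -0.45211048  1.51385548  0.93194017] [-0.88779026  0.37359684 -1.60591886] [ 0.37056867 -0.06610985 -0.05295046]
t 13.77 shift [ 0.0003 -0.0003 -0.002 ] turn [-0.  -1.9 -0. ]
t 13.77 shift [-0.0007 -0.0003 -0.0098] turn [ -0.  -11.9  -0. ]
t 13.77 shift [-0.0002 -0.0003 -0.0128] turn [ -0.  -16.9  -0. ]
```

Emit:
jog_arm --plan '[{"jaw": 0.5,"xyz": [0,0,-0.002],"angular": [0,-2,0]},{"jaw": 0.5,"xyz": [0,0,-0.004],"angular": [0,-4,0]},{"jaw": 0.5,"xyz": [0,0,-0.006],"angular": [0,-7,0]},{"jaw": 0.5,"xyz": [-0.001,0,-0.01],"angular": [0,-12,0]},{"jaw": 0.5,"xyz": [0,0,-0.013],"angular": [0,-17,0]},{"jaw": 0.5,"xyz": [0,0,-0.013],"angular": [0,-17,0]},{"jaw": 0.5,"xyz": [0,0,-0.013],"angular": [0,-17,0]},{"jaw": 0.5,"xyz": [0,0,-0.013],"angular": [0,-17,0]},{"jaw": 0.5,"xyz": [0,0,-0.013],"angular": [0,-17,0]},{"jaw": 0.5,"xyz": [0,0,-0.013],"angular": [0,-17,0]}]'

```text
time: 14.6
ee_pos: [0.4939, 0.2448, 0.166]
ee_rot: [0.69, 0.558, -0.358, 0.29]
wrist_force: [-0.3, -0.3, -1.4]
grip_width: 0.742
gripper_force: 44.1
```

```bash
python3 - <<'E'
from pour import *
s=env.state();print(s['time'],s['ee_pos'],s['wrist_force'],s['torque'])
import cv2
A=imaging.snapshot('scene');B=imaging.snapshot('top')
def blobs(im,n):
    h=cv2.cvtColor(im,cv2.COLOR_RGB2HSV);k=cv2.inRange(h,(3,150,60),(14,255,255))
    c,_,st,ce=cv2.connectedComponentsWithStats(k)
    print(n,[(np.round(ce[i]).astype(int).tolist(),int(st[i,4])) for i in range(1,c) if st[i,4]>4][:25])
blobs(A,'scene');blobs(B,'top');blobs(cv2.imread('pics/top0.png')[:,:,::-1],'top0');blobs(cv2.imread('pics/scene0.png')[:,:,::-1],'scene0')
# back to upright, clear of the rack
start=None
for a,sh,z in [(60,.02,.185),(40,.025,.2),(0,.06,.235)]: rel(tcp(a,sh,z),PHI,60-a)
E
```

```text
14.6 [0.49394543 0.2448098  0.16602679] [-0.25509435 -0.29949671 -1.40351103] [ 0.45452867 -0.04651916 -0.04535805]
scene [([84, 2], 129), ([144, 1], 57), ([198, 0], 11), ([484, 102], 26), ([558, 172], 3377), ([439, 154], 9), ([442, 159], 6), ([369, 166], 6), ([364, 167], 5), ([434, 170], 16), ([453, 168], 9), ([360, 168], 6), ([394, 169], 5), ([421, 170], 8), ([440, 172], 12), ([357, 172], 5), ([447, 171], 5), ([395, 175], 8), ([409, 175], 7), ([413, 173], 6), ([356, 178], 5), ([372, 178], 6), ([415, 177], 5), ([399, 181], 32), ([380, 180], 5)]
top [([34, 56], 2925), ([491, 46], 279), ([496, 21], 10), ([503, 36], 5), ([26, 40], 6), ([496, 42], 6), ([504, 41], 6), ([507, 51], 31), ([506, 58], 10), ([510, 63], 15), ([509, 72], 36), ([494, 73], 15), ([498, 74], 6), ([504, 75], 19), ([507, 95], 228), ([517, 81], 17), ([515, 85], 8), ([519, 88], 7), ([516, 94], 16), ([523, 95], 9), ([518, 130], 257), ([526, 110], 7), ([531, 124], 19), ([533, 129], 9), ([176, 132], 14)]
top0 [([34, 56], 2852), ([495, 21], 32), ([490, 39], 232), ([501, 35], 77), ([508, 81], 653), ([492, 58], 8), ([491, 63]
[... 300 characters left out ...]
([219, 140], 98)]
scene0 [([84, 2], 129), ([144, 1], 57), ([451, 86], 322), ([483, 103], 49), ([558, 172], 3381), ([442, 157], 8), ([420, 159], 7), ([389, 162], 5), ([400, 163], 8), ([380, 166], 28), ([359, 166], 11), ([452, 168], 10), ([458, 168], 6), ([360, 170], 8), ([420, 169], 5), ([353, 172], 6), ([424, 173], 5), ([440, 173], 20), ([448, 171], 12), ([358, 173], 5), ([411, 172], 5), ([431, 174], 10), ([418, 176], 22), ([394, 182], 5), ([370, 186], 9)]
t 14.7 shift [-0.0204 -0.0004  0.0011] turn [ 1.000e-02  5.492e+01 -4.000e-02]
t 14.7 shift [-0.0239 -0.0004  0.0008] turn [ 2.000e-02  7.492e+01 -4.000e-02]
t 14.7 shift [-0.0487 -0.0004  0.0052] turn [ 4.0000e-02  1.1492e+02 -4.0000e-02]
```

Emit:
jog_arm --plan '[{"jaw": 0.5,"xyz": [-0.015,0,-0.01],"angular": [0,4,0]},{"jaw": 0.5,"xyz": [-0.03,0,-0.02],"angular": [0,11,0]},{"jaw": 0.5,"xyz": [-0.035,0,-0.022],"angular": [0,18,0]},{"jaw": 0.5,"xyz": [-0.038,0,-0.02],"angular": [0,25,0]},{"jaw": 0.5,"xyz": [-0.04,0,-0.018],"angular": [0,32,0]},{"jaw": 0.5,"xyz": [-0.042,0,-0.017],"angular": [0,39,0]},{"jaw": 0.5,"xyz": [-0.044,0,-0.016],"angular": [0,46,0]},{"jaw": 0.5,"xyz": [-0.046,0,-0.016],"angular": [0,53,0]},{"jaw": 0.5,"xyz": [-0.05,0,-0.015],"angular": [0,60,0]},{"jaw": 0.5,"xyz": [-0.054,0,-0.014],"angular": [0,67,0]},{"jaw": 0.5,"xyz": [-0.058,0,-0.013],"angular": [0,74,0]},{"jaw": 0.5,"xyz": [-0.062,0,-0.013],"angular": [0,80,0]}]'

```text
time: 15.7
ee_pos: [0.4889, 0.22, 0.2249]
ee_rot: [0.759, 0.614, 0.172, -0.137]
wrist_force: [-0.1, 0.8, -0.9]
grip_width: 0.74
gripper_force: 44.1
```

```bash
python3 - <<'E'
from pour import *
s=env.state();print(s['ee_pos'],s['wrist_force'])
rel((.487,.21,.205),PHI,60)
E
```

```text
[0.48885222 0.21996487 0.22488082] [-0.10077718  0.83616661 -0.90009512]
t 15.7 shift [-0.0177  0.0002  0.0136] turn [ 0.23 34.65  0.07]
```

Emit:
jog_arm --plan '[{"jaw": 0.5,"xyz": [-0.004,0,0.002],"angular": [0,7,0]},{"jaw": 0.5,"xyz": [-0.008,0,0.005],"angular": [0,14,0]},{"jaw": 0.5,"xyz": [-0.012,0,0.008],"angular": [0,21,0]},{"jaw": 0.5,"xyz": [-0.016,0,0.011],"angular": [0,28,0]},{"jaw": 0.5,"xyz": [-0.018,0,0.014],"angular": [0,34.5,0]},{"jaw": 0.5,"xyz": [-0.018,0,0.014],"angular": [0,34.5,0]},{"jaw": 0.5,"xyz": [-0.018,0,0.014],"angular": [0,34.5,0]},{"jaw": 0.5,"xyz": [-0.018,0,0.014],"angular": [0,34.5,0]}]'

```text
time: 16.37
ee_pos: [0.4868, 0.2106, 0.2039]
ee_rot: [0.675, 0.547, 0.385, -0.311]
wrist_force: [0.6, 1.2, -0.4]
grip_width: 0.741
gripper_force: 44.2
```

```bash
python3 - <<'E'
from pour import *
s=env.state();print(s['ee_pos'],s['wrist_force'])
a=rel(T0+[0,0,.17],PHI,60)
E
```

```text
[0.4867774  0.21060075 0.2038656 ] [ 0.61885178  1.17113547 -0.41652198]
t 16.37 shift [-0.167  -0.038  -0.2695] turn [0.01 0.69 0.04]
```

Emit:
jog_arm --plan '[{"jaw": 0.5,"xyz": [-0.017,-0.004,-0.027],"angular": [0,0.4,0]},{"jaw": 0.5,"xyz": [-0.034,-0.008,-0.054],"angular": [0,0.4,0]},{"jaw": 0.5,"xyz": [-0.051,-0.012,-0.082],"angular": [0,0.4,0]},{"jaw": 0.5,"xyz": [-0.068,-0.015,-0.11],"angular": [0,0.4,0]},{"jaw": 0.5,"xyz": [-0.085,-0.019,-0.137],"angular": [0,0.4,0]},{"jaw": 0.5,"xyz": [-0.102,-0.023,-0.165],"angular": [0,0.4,0]},{"jaw": 0.5,"xyz": [-0.119,-0.027,-0.192],"angular": [0,0.4,0]},{"jaw": 0.5,"xyz": [-0.136,-0.031,-0.219],"angular": [0,0.4,0]},{"jaw": 0.5,"xyz": [-0.153,-0.035,-0.247],"angular": [0,0.4,0]},{"jaw": 0.5,"xyz": [-0.163,-0.037,-0.263],"angular": [0,0.4,0]},{"jaw": 0.5,"xyz": [-0.167,-0.038,-0.27],"angular": [0,0.4,0]},{"jaw": 0.5,"xyz": [-0.167,-0.038,-0.27],"angular": [0,0.4,0]}]'

```text
time: 17.37
ee_pos: [0.3837, -0.0932, 0.1969]
ee_rot: [0.674, 0.546, 0.387, -0.313]
wrist_force: [0.1, 0.1, -1.0]
grip_width: 0.739
gripper_force: 44.5
```

Emit:
jog_arm --plan '[{"jaw": 0.5,"xyz": [0,0,0],"angular": [0,0,0]},{"jaw": 0.5,"xyz": [0,0,0],"angular": [0,0,0]}]'

```text
time: 17.53
ee_pos: [0.3835, -0.0909, 0.1967]
ee_rot: [0.673, 0.546, 0.387, -0.314]
wrist_force: [0.3, -0.3, -0.3]
grip_width: 0.744
gripper_force: 44.5
```

```bash
python3 - <<'E'
from pour import *
s=env.state();print(s['ee_pos'],s['wrist_force'])
a=rel(T0+[0,0,.004],PHI,60)
# mould check with the arm away: compare to first picture
import cv2
B=imaging.snapshot('top'); W=imaging.snapshot('scene')
cv2.imwrite('pics/topB.png',B[:,:,::-1]);cv2.imwrite('pics/scB.png',W[:,:,::-1])
a=cv2.imread('pics/top0.png')
print(a[188:207:3,182:207:4].max(2));print(B[188:207:3,182:207:4].max(2))
E
```

```text
[ 0.38346477 -0.09087121  0.19673745] [ 0.3473884  -0.28542717 -0.32258454]
t 17.53 shift [-0.1429  0.0005  0.0823] turn [-0.08  0.17  0.04]
[[ 85   3  12   6  11   8 124]
 [  0  12   7   5   5  10 150]
 [  5   7   8  11  33  27 153]
 [ 11   7   8  10  79  72 151]
 [  5   9  10  10  19   6 151]
 [ 12   7   9  10  19  99 151]
 [108   4  12  11   8 130 152]]
[[ 99  11   8  13  12   4 142]
 [  4  15  12  75  94  19 169]
 [  9  12  15  82 102  42 174]
 [  9  12  14  34  71  89 169]
 [ 11  14   8 104 100  85 170]
 [ 11  10  13  68  89 112 169]
 [120   1  11  10   6 148 171]]
```

The middle bay's mouth now shows bright new pixels, which I take to be the sweets. Set the cup down.

Emit:
jog_arm --plan '[{"jaw": 0.5,"xyz": [-0.026,0,0.015],"angular": [0,0,0]},{"jaw": 0.5,"xyz": [-0.052,0,0.03],"angular": [0,0,0]},{"jaw": 0.5,"xyz": [-0.078,0,0.045],"angular": [0,0,0]},{"jaw": 0.5,"xyz": [-0.1,0,0.058],"angular": [0,0,0]},{"jaw": 0.5,"xyz": [-0.117,0,0.068],"angular": [0,0,0]},{"jaw": 0.5,"xyz": [-0.13,0,0.075],"angular": [0,0,0]},{"jaw": 0.5,"xyz": [-0.138,0,0.08],"angular": [0,0,0]},{"jaw": 0.5,"xyz": [-0.143,0,0.0825],"angular": [0,0,0]},{"jaw": 0.5,"xyz": [-0.143,0,0.0825],"angular": [0,0,0]},{"jaw": 0.5,"xyz": [-0.143,0,0.0825],"angular": [0,0,0]}]'

```text
time: 18.47
ee_pos: [0.3834, -0.0922, 0.0318]
ee_rot: [0.673, 0.545, 0.388, -0.314]
wrist_force: [0.4, 0.7, 0.4]
grip_width: 0.739
gripper_force: 44.5
```

Emit:
jog_arm --plan '[{"jaw": 0.5,"xyz": [-0.0009,0,0.0005],"angular": [0,0,0]},{"jaw": 0.5,"xyz": [-0.0017,0,0.001],"angular": [0,0,0]},{"jaw": 0.5,"xyz": [-0.0017,0,0.001],"angular": [0,0,0]},{"jaw": 0.5,"xyz": [-0.0017,0,0.001],"angular": [0,0,0]}]'

```text
time: 18.8
ee_pos: [0.3833, -0.0924, 0.0297]
ee_rot: [0.673, 0.545, 0.388, -0.314]
wrist_force: [-0.4, -0.5, -0.6]
grip_width: 0.741
gripper_force: 44.5
```

Emit:
jog_arm --plan '[{"jaw": 0.5,"xyz": [-0.0004,0,0.0003],"angular": [0,0,0]},{"jaw": 0.5,"xyz": [-0.0009,0,0.0005],"angular": [0,0,0]},{"jaw": 0.5,"xyz": [-0.0009,0,0.0005],"angular": [0,0,0]},{"jaw": 0.5,"xyz": [-0.0009,0,0.0005],"angular": [0,0,0]}]'

```text
time: 19.13
ee_pos: [0.3832, -0.0923, 0.0284]
ee_rot: [0.673, 0.545, 0.388, -0.314]
wrist_force: [0.3, 0.3, -1.7]
grip_width: 0.741
gripper_force: 44.5
```

Emit:
jog_arm --plan '[{"jaw": 0.5,"xyz": [-0.0004,0,0.0003],"angular": [0,0,0]},{"jaw": 0.5,"xyz": [-0.0009,0,0.0005],"angular": [0,0,0]},{"jaw": 0.5,"xyz": [-0.0009,0,0.0005],"angular": [0,0,0]}]'

```text
time: 19.38
ee_pos: [0.3832, -0.0922, 0.0278]
ee_rot: [0.673, 0.545, 0.388, -0.315]
wrist_force: [-0.9, 0.2, 6.0]
grip_width: 0.742
gripper_force: 44.1
```

Contact. Release and back straight out along the fingers.

Emit:
jog_arm --plan '[{"jaw": 0.6,"xyz": [0,0,0],"angular": [0,0,0]},{"jaw": 0.85,"xyz": [0,0,0],"angular": [0,0,0]},{"jaw": 1,"xyz": [0,0,0],"angular": [0,0,0]},{"jaw": 1,"xyz": [0,0,0],"angular": [0,0,0]},{"jaw": 1,"xyz": [0,0,0],"angular": [0,0,0]},{"jaw": 1,"xyz": [0,0,0],"angular": [0,0,0]},{"jaw": 1,"xyz": [0,0,-0.02],"angular": [0,0,0]},{"jaw": 1,"xyz": [0,0,-0.05],"angular": [0,0,0]},{"jaw": 1,"xyz": [0,0,-0.08],"angular": [0,0,0]},{"jaw": 1,"xyz": [0,0,-0.11],"angular": [0,0,0]},{"jaw": 1,"xyz": [0,0,-0.13],"angular": [0,0,0]},{"jaw": 1,"xyz": [0,0,-0.13],"angular": [0,0,0]}]'

```text
time: 20.38
ee_pos: [0.3601, -0.2058, 0.0938]
ee_rot: [0.674, 0.546, 0.388, -0.312]
wrist_force: [-0.2, 0.5, 0.2]
grip_width: 1.003
gripper_force: 0.0
```

```bash
python3 - <<'E'
from h import *
import cv2
s=env.state();print(s['ee_pos'],s['wrist_force'],s['gripper_force'])
T=imaging.snapshot('top')[:,:,::-1];S=imaging.snapshot('scene')[:,:,::-1]
o=np.zeros((600,800,3),np.uint8);I=cv2.INTER_CUBIC
o[:300,:400]=cv2.resize(T[165:225,150:230],(400,300),interpolation=I)
o[:300,400:]=cv2.resize(T[130:280,290:490],(400,300),interpolation=I)
o[300:,:400]=cv2.resize(S[145:235,335:455],(400,300),interpolation=I)
o[300:,400:]=cv2.resize(S[130:280,170:370],(400,300),interpolation=I)
cv2.imwrite('pics/final.png',o)
E
```

```text
[ 0.36005162 -0.20576602  0.09382805] [-0.17799412  0.47080891  0.16671193] 0.0
```

View pics/final.png

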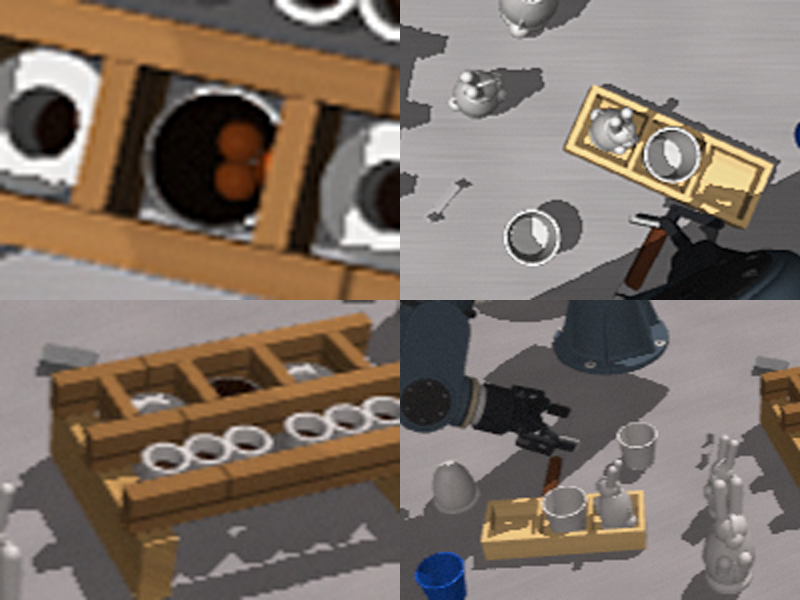

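All three sweets sit together in the big mould: (238,140), (235,182) and the third partly hidden at (268,158). The empty cup stands upright at (532,237) in the top view, the other objects are unmoved and the gripper is clear.

```bash
python3 -c "
from cell import env
print(env.job_done())"
```

```text
the job is handed in; nothing more can be done
None
```

The job is handed in: the last pictures show all three sweets in the big mould (the third is partly hidden by a block), the empty cup standing upright on the bare worktop and the other items in place; no verdict came back.

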